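# Load and lock the split tube furnace

## Task

The small split furnace on the bench stands open: hang the wire sample basket by its handle on the furnace's hook so that it hangs freely, then swing the open half fully shut around it, and push the collared locking pin down through the lined-up knuckles until its collar sits on the washer of the top one. Finish still gripping the pin and pressing it firmly down, so that the two halves stay drawn shut while a colleague fits the clip; do not let go. Leave the drift in the pin block and do not shift the glassware and the other things on the bench.

Things in the scene. Friction and masses are not known exactly. Their poses are not given: they have to be found in the camera images.
- furnace: Vertical split tube furnace: two half-cylinder aluminium shells, white fibre inside, 130 mm outside diameter, 64 mm bore, 35 to 165 mm above the bench, on a fixed grey foot plate. Origin: on the bench under the bore axis, z up. Hinge at x = +75 mm, closing knuckles at x = -84 mm (robot's side). Fixed half at y > 0, its terminal box out to y = 100 mm, 155 mm high with its gland; moving half at y < 0 when shut.
- shell (a joint): Angle of the moving half about the upright hinge, rad: 0 shut (its stop), 1.5 wide open, counter-clockwise from above opens; starts 0.95 to 1.25. Hinge friction (0.1 N m) keeps it wherever it is left.
- hinge (a point): Point on the hinge axis, 100 mm above the bench.
- handle (a point): Upright round black bar handle on the moving half, 12 mm diameter, from 78 to 153 mm above the bench, its axis 30 mm off the casing, 60 degrees round from the knuckles. The point: on its axis, 10 mm below its top; 148 mm from the hinge axis. Two standoffs join it to the casing, 84 and 118 mm above the bench.
- hook_rest (a point): Where the basket's bail should rest: top of the hook's level rod, on the bore axis, 187.5 mm above the bench. The rod, 6 mm thick, comes from a post on the fixed half (furnace y = +48 mm) and points along the furnace's -y, to the open side, ending at y = -18 mm in an upturned tip, top 9 mm above the rod's top.
- basket: Wire basket with a white ceramic honeycomb in it, 36 mm diameter, 34 mm high, about 0.13 kg, upright. Origin: centre of its underside, z up. Bail handle of 4 mm wire in its x-z plane: uprights at x = +-16 mm, gabled to a peak on the axis, clear inside from 34 to 90 mm height. On the peak a 7 mm neck, then a round white grip, 14 mm diameter, from 100 to 128 mm height.
- basket_eye (a point): Underside of the peak of the basket's bail, 90 mm above its base: this comes to lie on the hook.
- basket_grip (a point): On the basket's axis in its round grip, 116 mm above its base.
- pin_hole (a point): Centre of the top face of the seat washer on the top knuckle, 169 mm above the bench: where the pin goes in. Three knuckles, 27 x 27 x 14 mm, 2 mm apart, stack from 119 to 165 mm under it: top and bottom on the fixed half, the middle one (tongue) on the moving half. Upright through holes of 13 mm, mouths chamfered 1 mm. Axes as the furnace's.
- tongue_hole (a point): Top centre of the hole in the tongue, the moving half's knuckle, 149 mm above the bench.
- pin: Steel locking pin, about 0.13 kg, upright in one of the pin block's holes: shank 12 mm diameter, 68 mm long below the collar, its lowest 20 mm tapering to 4 mm; collar 24 mm diameter, 5 mm thick; above it a round grip, 16 mm diameter, 34 mm tall. Origin: centre of the collar's underside, z up.
- pin_collar (a point): Centre of the collar's underside (same as the pin's origin).
- pin_grip (a point): On the pin's axis in its grip, 24 mm above the collar's underside, 15 mm below the pin's top.
- block: Fixed aluminium pin block, 110 x 45 x 70 mm, long along its x; origin: centre of its underside. Two upright through holes of 14.5 mm at x = -27 and +27 mm: one holds the pin (collar resting on the block's top), the other the drift. There is room for fingers on its y sides.
- drift: Plain steel drift without a collar, 12 mm diameter, 115 mm long, standing in the other hole of the block, top 115 mm above the bench. Not to be used. Origin: its lower end.
- beaker: Glass beaker, 82 mm diameter, 110 mm high; origin: centre of its underside. Leave it.
- small_beaker: Glass beaker, 52 mm diameter, 70 mm high; origin: centre of its underside. Leave it.
- bottle: Glass reagent bottle, 86 mm diameter, 180 mm high; origin: centre of its underside. Leave it.
- crucible: White lidded ceramic crucible, 52 mm diameter, 50 mm high; origin: centre of its underside. Leave it.
- cap: Blue screw cap, 42 mm diameter, 24 mm high, lying on the bench. Leave it.
- spanner: Spanner, 150 mm long, lying on the bench. Leave it.
- tongue (a joint): Slide of the middle knuckle (tongue) in its guide on the moving half, m: 0 at rest, grows towards the fixed half, to 0.006. Sprung (2 N to start, 5 N at 2 mm). With the furnace shut and the tongue at rest its hole is 3 mm short of the other two (towards the moving half); the pin's taper draws it in, and the spring then pulls the halves shut.
- seat: Steel seat washer fixed on the top knuckle, 25 mm outside, 16 mm bore, 4 mm thick, 165 to 169 mm above the bench; the pin's collar comes to rest on it. Origin: centre of its underside.
Things that resemble listed ones, but are neither listed nor needed, are in the scene too. Leave any purple look-alike of the basket alone.

How it is judged:
By the outcome, as a careful person would: the job done as asked, in the order asked, and still so for the second after the job is handed in, while the arm keeps its last pose, push and grip.
It also fails if it takes over 72 s, if anything falls off the work surface, if the arm or the gripper's body presses on something with over 40 N, if the wrist force passes 120 N, or if a joint passes its speed limit or range.

## Robot

A 6-joint arm with a two-finger parallel gripper is mounted at the origin on the work surface. World frame = base frame: x ahead of the robot, y to its left, z up, the work surface at z = 0. Lengths are in mm, angles in rad, forces in N, time in s.
With the tool pointing down it reaches from about 400 to 925 mm from the base axis. Payload 12.5 kg.
Tool frame: the origin (TCP) lies on the front face of the gripper's body, between the roots of the fingers; the fingertips stand 78 mm ahead of it and the grasp point (between the pads) lies 59 mm ahead of it (env.nose_length is the distance from the TCP to the fingertips, in mm); z points along the fingers, y is the line along which they close (so a half turn about z gives the same grasp; the last joint's range is limited). The gripper opens to 95 mm and grips with 3 to 60 N. Pads are 20 mm wide; open, the fingers measure 119 mm over their backs; the gripper's body (75 mm by 180 mm) begins 59 mm behind the grasp point.
Start: joints at [-1.419, 0.491, 1.559, -0, 1.092, -0.106], TCP at [159.367, -604.351, 292.261] pointing down, gripper open.
Joint ranges: [-3.1, 3.1], [-0.84, 2.19], [0.05, 2.79], [-1.13, 4.28], [0.06, 2.93], [-2.69, 2.69]. Speed limits (rad/s): [2.22, 2.22, 2.79, 3.14, 3.14, 3.14].

## Interface

Orientations are given as [roll, pitch, yaw] about the fixed x, y, z axes, in that order (R = Rz(yaw) Ry(pitch) Rx(roll)).
In Python, from cell import env gives the robot as it stands.
- The arm moves only by the tool jog_arm, never from a script. Its argument "motion" is a list of rows, each a list of 7 numbers: the turn, a rotation vector about the tool's x, y, z in degrees, then the shift along the tool's x, y, z in mm, then the finger opening in mm, from 0 to 95.1. In form: [[wx, wy, wz, x, y, z, hand], ...]. A call has 1 to 10 rows; each row shifts and turns the commanded pose from where the row before left it, along the tool's axes as they then stand; what a row does not reach is not made up. A row lasts 1/8 s, in which the tool goes at most 62.5 mm and 10.7 degrees, less where a joint would pass 70% of its speed; a pose out of reach is approached as far as the arm can. A call is refused whole if a number of a shift passes 62.5 or a number of a turn 10.7, either way. A call with a gripper value outside its range is refused whole. The fingers move at their own pace and stop on an object; the grip force is fixed at half the most. Time passes only in rows, so rows that do not move let the fingers close. It gives the time, the measured TCP pose, the force, the opening and the grip force at its end, in the units of the state.
- env.state(): the state, without advancing time (a new reading comes with each control period).
- env.read_camera(name): name is "scene" or "top" or "wrist"; returns a dict with "color" (384x512x3 uint8, red, green, blue), "z_map" (384x512 float32, mm along the optical axis (not along the pixel's ray), 0 where there is no reading), "camera_matrix" (3x3 intrinsics, pixels), "world_to_cam" (4x4, takes a point from world to camera coordinates). Camera axes: x right, y up, looking along -z (the intrinsics and any distortion apply to the point x, -y, -z); pixel columns grow to the right and rows downward; lengths in mm; the calibration is good to about 2 mm. The wrist camera is an equidistant fisheye: a pixel r from the principal point sees the ray r / f radians off the axis. A picture is of the moment at which its call begins.
- env.job_done(): hands the job in; it is judged then, once.
Trained networks look in the newest picture that a camera, given by its name, has taken for a name from the list of things; names that differ only in an ending like _2 or _b are one class to them, and where a whole thing is asked for, a point or a joint stands for the part that bears it (a point fixed in the world has none). Each returns a list of dicts, best first, with "score" (0 to 1); they miss things now and then, are a little off and sometimes report something else, mostly with a low value. They report only what shows in the picture. A call takes as long as a camera call. They do not tell look-alikes from the thing itself.
- env.recognise(camera, thing): "location" ([column, row] in pixels, amid what is visible of it).
The state is a dict: "t": time; "joints": joint angles; "qvel": joint speeds; "tau": joint torques, N m; "eef_pos": TCP position; "tcp_rot": TCP orientation; "ft_force": force on the tool from outside, world axes, zero at the start; "moment": the same for the moment, N m; "opening": opening from 0.0 (shut) to 1.0 (fully open); "grip_force": force on a finger pad.
Only numpy, scipy, OpenCV 4.12 (cv2) and the standard library are available. Lean on these libraries where they do the work, as an engineer would, in place of code of your own. Each camera call takes 0.05 s, during which the arm holds its last target. There are 200 camera calls.

## Working session

There is one attempt and no reset: what is moved stays moved. The work goes in short steps, Python scripts to look and compute and a tool call to move; the robot and the scene stay as the last step left them, time stands still between calls to the robot, and variables do not carry over. Pictures are saved under pics/ and viewed, at most 10 in all, crops included, and the job is handed in when it is done.

Besides the shell and the picture viewer there is one more tool, called after "Call:" as name(argument=value, ...), one argument or row to a line, values as JSON. jog_arm: Moves the arm, as the interface text tells. Its arguments: {"type":"object","properties":{"motion":{"type":"array"}},"required":["motion"]}

```bash
ls; mkdir -p pics
cat > h.py <<'E'
import numpy as np, cv2
from cell import env
def pix2world(c,u,v,z=None,plane=None,win=0):
    K=c['camera_matrix'];T=np.linalg.inv(c['world_to_cam'])
    x=(u-K[0,2])/K[0,0];y=(v-K[1,2])/K[1,1]
    d=np.array([x,-y,-1.]);o=T[:3,3];d=T[:3,:3]@d
    if plane is not None: s=(plane-o[2])/d[2]
    else: s=z if z is not None else c['z_map'][int(round(v)),int(round(u))]
    return o+s*d
def proj(c,p):
    q=c['world_to_cam']@np.append(p,1.);K=c['camera_matrix']
    return K[0,0]*q[0]/-q[2]+K[0,2],K[1,1]*-q[1]/-q[2]+K[1,2]
E
python3 - <<'E'
from h import *
import numpy as np
ims=[]
for n in ['scene','top']:
    c=env.read_camera(n); np.savez(f'{n}0.npz',**c); ims.append(c['color'])
    print(n,c['camera_matrix'].tolist(),c['world_to_cam'].round(3).tolist())
    for t in ['furnace','shell','hinge','handle','hook_rest','basket','basket_eye','basket_grip','pin_hole','tongue_hole','pin','pin_grip','pin_collar','block','drift','seat','beaker','bottle','small_beaker','crucible','cap','spanner']:
        r=env.recognise(n,t)
        print(t,[(round(q['score'],2),np.round(q['location']).tolist(),pix2world(c,*q['location']).round().tolist()) for q in r[:4]])
for n,i in zip(['scene','top'],ims): cv2.imwrite(f'pics/{n}0.png',cv2.resize(i[:,:,::-1],(800,600)))
print(env.state())
E
```

```text
pics
scene [[459.8204599547076, 0.0, 251.53685374353375], [0.0, 459.8204599547076, 186.720039129854], [0.0, 0.0, 1.0]] [[0.806, 0.592, -0.004, -439.312], [-0.433, 0.594, 0.678, 129.523], [0.404, -0.545, 0.735, -1764.291], [0.0, 0.0, 0.0, 1.0]]
furnace [(0.95, [247.0, 208.0], [589.0, -82.0, 165.0])]
shell [(0.97, [250.0, 220.0], [611.0, -97.0, 140.0]), (0.6, [245.0, 208.0], [585.0, -85.0, 163.0]), (0.15, [309.0, 160.0], [554.0, 351.0, 5.0])]
hinge [(0.64, [248.0, 205.0], [503.0, 37.0, 5.0])]
handle [(0.92, [249.0, 220.0], [611.0, -102.0, 143.0])]
hook_rest [(0.79, [249.0, 205.0], [510.0, 34.0, 11.0])]
basket [(0.69, [328.0, 176.0], [663.0, 301.0, 26.0]), (0.58, [310.0, 162.0], [578.0, 316.0, 33.0]), (0.41, [219.0, 214.0], [530.0, -142.0, 150.0])]
basket_eye [(0.62, [312.0, 167.0], [595.0, 302.0, 31.0]), (0.42, [194.0, 237.0], [457.0, -186.0, 27.0])]
basket_grip [(0.62, [225.0, 212.0], [537.0, -122.0, 150.0]), (0.55, [333.0, 176.0], [679.0, 304.0, 35.0]), (0.46, [308.0, 168.0], [586.0, 290.0, 29.0])]
pin_hole [(0.75, [250.0, 208.0], [596.0, -78.0, 166.0]), (0.69, [224.0, 214.0], [540.0
[... 2729 characters left out ...]
0, 6.0])]
{'t': 2.3, 'joints': array([-1.41855599e+00,  4.90917479e-01,  1.55890249e+00, -1.09896822e-06,
        1.09172027e+00, -1.05611548e-01]), 'qvel': array([-8.98570163e-04,  8.89228506e-05, -8.36252804e-04,  2.08205250e-03,
        8.49179360e-04,  2.50971607e-03]), 'tau': array([ 1.34710949e-04, -6.12462187e+01, -2.58428335e+01,  6.93371706e-02,
        4.45952208e-02, -2.81299941e-05]), 'eef_pos': array([ 159.39339712, -604.34050574,  292.24922101]), 'tcp_rot': array([3.14154063e+00, 6.49559547e-06, 2.57852391e-01]), 'ft_force': array([-0.5132264 , -0.80158125, -0.06286555]), 'moment': array([-0.00600785, -0.00706267, -0.08006257]), 'grip_force': 0.0, 'opening': 0.9962976141991412}
```

Run:
```python
import numpy as np,cv2
a=np.load('scene0.npz')['color'];b=np.load('top0.npz')['color']
A=cv2.resize(a[110:270,160:360,::-1],(800,600),interpolation=cv2.INTER_CUBIC)
B=cv2.resize(b[130:280,100:340,::-1],(800,500),interpolation=cv2.INTER_CUBIC)
cv2.imwrite('pics/sc.png',A);cv2.imwrite('pics/tp.png',B)
```

```text
(no output)
```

View pics/sc.png

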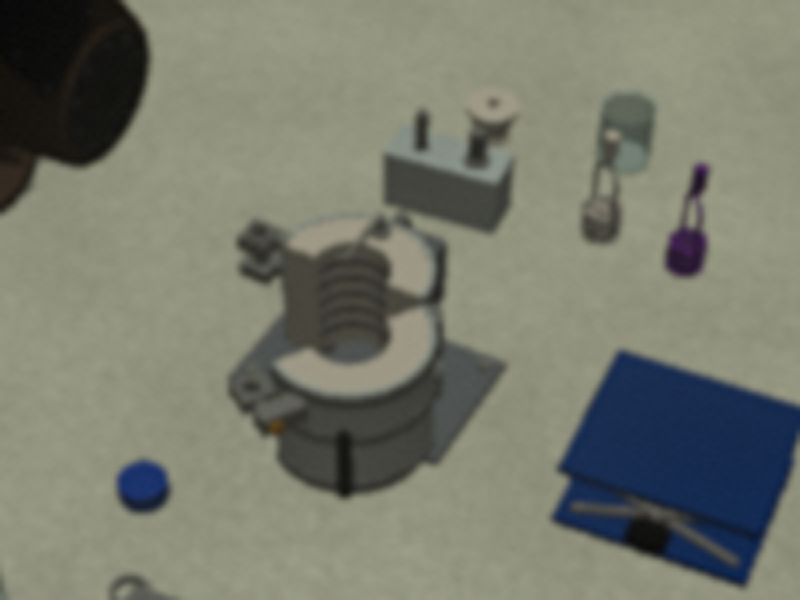

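View pics/tp.png

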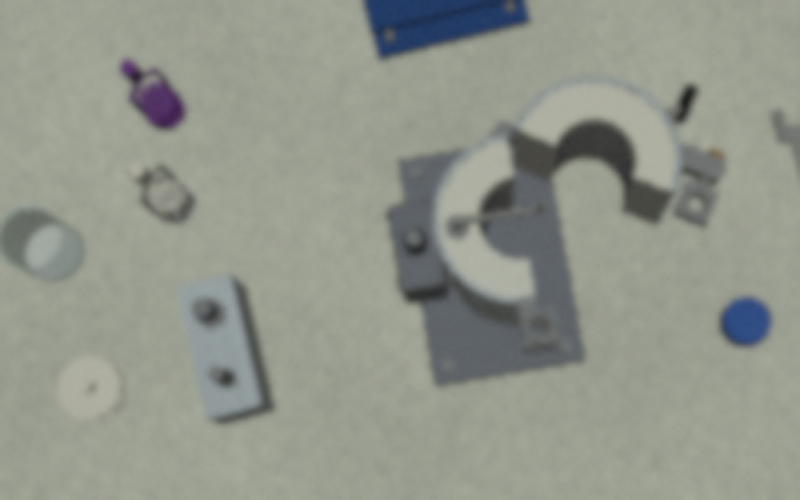

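The scene crop shows two basket-like things: white at (603,200) and purple at (686,240). There are two pin-like things in the block: a collared one at (477,150) and a plain one at (422,130). I take the white basket and the collared pin. In the top crop, the washer is at about (540,325), the hook tip at (543,207) and the handle at (685,103).

Run:
```python
from h import *
c=dict(np.load('top0.npz'));s=dict(np.load('scene0.npz'))
P=lambda u,v,z:pix2world(c,100+u/3.3333,130+v/3.3333,plane=z).round(1)
S=lambda u,v,z:pix2world(s,160+u/4.,110+v/3.75,plane=z).round(1)
print('grip',P(137,172,126),S(611,136,122))
print('basket body',P(167,190,34),S(602,200,34))
print('hole',P(540,325,169),'tip',P(543,207,196),'post',P(458,225,187))
print('seat scene',S(262,230,169))
print('plate',P(434,384,5),P(583,360,5),P(402,160,5))
print('handle top',P(690,92,153),S(345,434,153))
print('tongue',P(697,205,149),'scene',S(250,383,149))
print('pin top',P(205,308,109),S(477,136,109),'drift',P(220,376,115),S(422,113,115))
print('block top corners',[P(*q,70) for q in((182,288),(233,276),(264,405),(211,418))])
```

```text
grip [584.1 303.8 126. ] [585.4 307.  122. ]
basket body [590.3 302.1  34. ] [583.  311.1  34. ]
hole [441.5  -3.7 169. ] tip [524.4 -10.1 196. ] post [516.1  52.7 187. ]
seat scene [446.3  -3.7 169. ]
plate [416.7  83.9   5. ] [430.3 -43.2   5. ] [613.2 103.6   5. ]
handle top [ 618.2 -130.6  153. ] [ 622.1 -129.5  153. ]
tongue [ 529.6 -129.4  149. ] scene [ 532.4 -127.8  149. ]
pin top [476.2 255.1 109. ] [483.3 250.4 109. ] drift [422.  242.7 115. ] [429.1 242.8 115. ]
block top corners [array([499.4, 281.7,  70. ]), array([507.1, 240.3,  70. ]), array([401.6, 216.9,  70. ]), array([393.6, 259.2,  70. ])]
```

Call:
jog_arm(
  motion=[
    [0, 0, 7.4, 0, 0, -30, 95],
    [0, 0, 7.4, 0, 0, -30, 95],
    [0, 0, 0, 36, -44, 0, 95],
    [0, 0, 0, 36, -44, 0, 95],
    [0, 0, 0, 36, -44, 0, 95],
    [0, 0, 0, 36, -44, 0, 95],
    [0, 0, 0, 36, -44, 0, 95],
    [0, 0, 0, 36, -44, 0, 95],
    [0, 0, 0, 36, -44, 0, 95],
    [0, 0, 0, 36, -44, 0, 95],
  ],
)

```text
t: 3.55
eef_pos: [448.5, -250.9, 352.5]
tcp_rot: [3.141, -0.0, -0.001]
ft_force: [-0.3, -0.5, -0.6]
opening: 0.999
grip_force: 0.0
```

Call:
jog_arm(
  motion=[
    [0, 0, 0, 8, -55, 0, 95],
    [0, 0, 0, 8, -55, 0, 95],
    [0, 0, 0, 8, -55, 0, 95],
    [0, 0, 0, 8, -55, 0, 95],
    [0, 0, 0, 8, -55, 0, 95],
    [0, 0, 0, 8, -55, 0, 95],
    [0, 0, 0, 8, -55, 0, 95],
    [0, 0, 0, 8, -55, 0, 95],
    [0, 0, 0, 8, -55, 0, 95],
    [0, 0, 0, 8, -55, 0, 95],
  ],
)

```text
t: 4.8
eef_pos: [527.8, 299.4, 352.3]
tcp_rot: [-3.142, -0.0, -0.0]
ft_force: [1.0, -0.3, 0.1]
opening: 0.996
grip_force: 0.0
```

```bash
cat >> h.py <<'E'
def ray(c,u,v):
    "wrist fisheye: origin and world direction, unit along optical axis"
    K=c['camera_matrix'];T=np.linalg.inv(c['world_to_cam'])
    a=np.array([(u-K[0,2])/K[0,0],(v-K[1,2])/K[1,1]]);r=np.hypot(*a)+1e-9
    t=np.tan(r);d=np.array([a[0]/r*t,-a[1]/r*t,-1.])
    return T[:3,3],T[:3,:3]@d
def fish(c,u,v,plane):
    o,d=ray(c,u,v);return o+(plane-o[2])/d[2]*d
def fproj(c,p):
    q=c['world_to_cam']@np.append(p,1.);K=c['camera_matrix'];x,y,z=q[0],-q[1],-q[2]
    r=np.hypot(x,y)+1e-9;t=np.arctan2(r,z);return K[0,0]*t*x/r+K[0,2],K[1,1]*t*y/r+K[1,2]
E
python3 - <<'E'
from h import *
c=env.read_camera('wrist');np.savez('w1.npz',**c)
print(c['camera_matrix'].tolist(),np.linalg.inv(c['world_to_cam']).round(2).tolist(),env.state()['eef_pos'])
for t in ['basket','basket_grip','basket_eye','pin','pin_grip']:
    for q in env.recognise('wrist',t)[:3]: print(t,round(q['score'],2),np.round(q['location']))
for p in ((585,304,128),(590,302,34),(478,254,109)): print(fproj(c,p))
cv2.imwrite('pics/w1.png',cv2.resize(c['color'][:,:,::-1],(800,600),interpolation=cv2.INTER_CUBIC))
E
```

```text
[[297.3186396354542, 0.0, 252.223302666881], [0.0, 297.3186396354542, 188.6841829673244], [0.0, 0.0, 1.0]] [[-0.0, 0.96, 0.27, 605.42], [-1.0, -0.0, -0.0, 299.65], [-0.0, -0.27, 0.96, 444.39], [0.0, 0.0, 0.0, 1.0]] [528.05606753 304.33836189 351.82914144]
basket 0.7 [245. 115.]
basket 0.61 [244.  56.]
basket_grip 0.75 [169. 150.]
basket_grip 0.66 [247. 121.]
basket_grip 0.64 [243.  58.]
basket_eye 0.86 [244.  60.]
basket_eye 0.81 [247. 117.]
pin 0.88 [283. 207.]
pin_grip 0.69 [284. 206.]
pin_grip 0.69 [250. 119.]
(np.float64(248.22947829819196), np.float64(125.85601372303921))
(np.float64(250.61414268862444), np.float64(117.85383305072997))
(np.float64(290.08833297078723), np.float64(214.46372052288214))
```

View pics/w1.png

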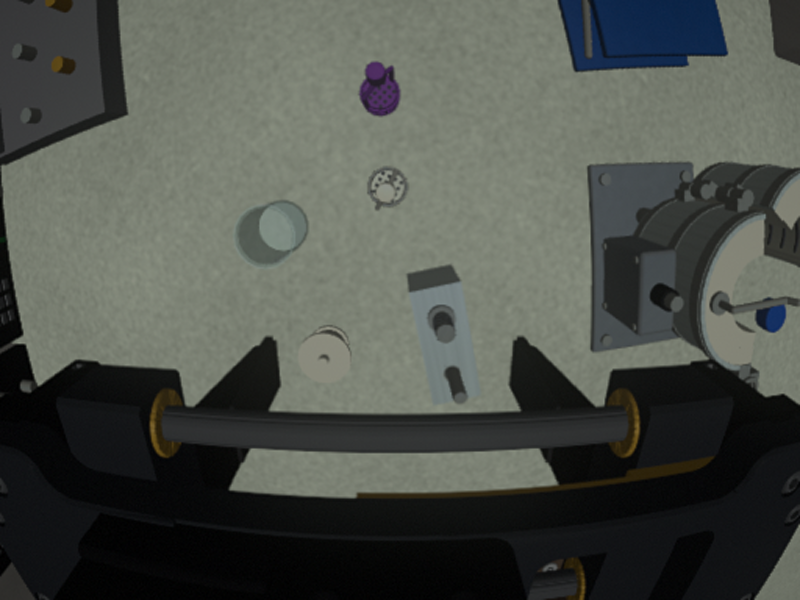

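Run:
```python
from h import *
c=env.read_camera('wrist');np.savez('w2.npz',**c);print(env.state()['eef_pos'])
i=c['color']
A=cv2.resize(i[95:140,220:280,::-1],(800,600),interpolation=cv2.INTER_CUBIC)
cv2.imwrite('pics/w2.png',A)
```

```text
[527.81757305 296.46557107 352.35153623]
```

View pics/w2.png

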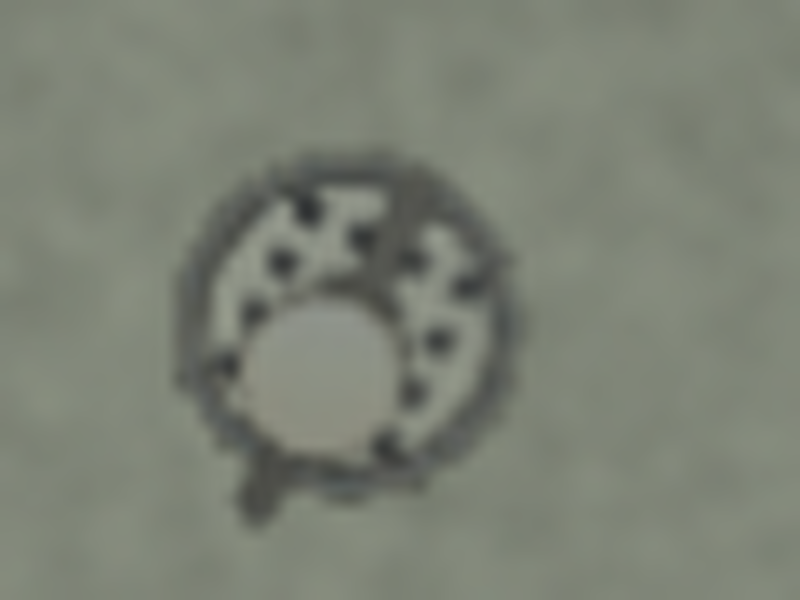

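The close crop shows the white grip at about (322,375) and the bail shoulders at (257,500) and (410,205). It is the white basket, with its bail plane at about -27° in the world.

Run:
```python
from h import *
c=dict(np.load('w2.npz'))
f=lambda u,v,z:fish(c,220+u/13.333,95+v/13.333,z).round(1)
print('grip',f(322,375,128),'body',f(345,325,36),'sh',f(257,500,60),f(410,205,60))
c=dict(np.load('w1.npz'))
g=lambda u,v,z:fish(c,u*.64,v*.64,z).round(1)
print('pin top',g(441,334,109),'tip',g(790,300,190),'post',g(722,303,190),'drift',g(458,395,115))
print('blk',[g(*q,70) for q in((408,291),(458,280),(480,393),(433,405))])
```

```text
grip [587.7 305.5 128. ] body [587.7 305.6  36. ] sh [571.8 313.7  60. ] [600.4 298.9  60. ]
pin top [479.  263.6 109. ] tip [529.   -3.7 190. ] post [527.4  73.1 190. ] drift [428.5 248.6 115. ]
blk [array([502.8, 288.2,  70. ]), array([512.3, 246.5,  70. ]), array([405.9, 221.2,  70. ]), array([394.2, 264.2,  70. ])]
```

Call:
jog_arm(
  motion=[
    [0, 0, 0, 30, -3, 0, 60],
    [0, 0, 0, 30, -3, 0, 60],
    [0, 0, -10.5, 0, 0, 20, 45],
    [0, 0, -10.5, 0, 0, 20, 45],
    [0, 0, -10.5, 0, 0, 20, 45],
    [0, 0, -10.5, 0, 0, 20, 45],
    [0, 0, -10.5, 0, 0, 20, 45],
    [0, 0, -10.5, 0, 0, 20, 45],
    [0, 0, 0, 0, 0, 0, 45],
    [0, 0, 0, 0, 0, 0, 45],
  ],
)

```text
t: 6.4
eef_pos: [588.3, 302.9, 233.2]
tcp_rot: [3.141, -0.001, 1.094]
ft_force: [0.0, 0.4, 0.9]
opening: 0.471
grip_force: 0.0
```

Run:
```python
from h import *
c=env.read_camera('wrist');np.savez('w3.npz',**c);s=env.state();print(s['eef_pos'],s['tcp_rot'],s['joints'],s['opening'])
print(fproj(c,(587.7,305.5,128)),fproj(c,np.array(s['eef_pos'])-[0,0,110]))
print(env.recognise('wrist','basket_grip')[:3])
cv2.imwrite('pics/w3.png',cv2.resize(c['color'][:,:,::-1],(800,600),interpolation=cv2.INTER_CUBIC))
```

```text
[588.23897472 303.0412648  233.36945995] [ 3.14050694e+00 -1.07253905e-03  1.09498109e+00] [ 3.75984080e-01  6.00439382e-01  1.52542330e+00 -1.30213974e-04
  1.01420784e+00  8.51868601e-01] 0.47318100612975805
(np.float64(249.08011258019854), np.float64(215.34282472509506)) (np.float64(251.3595317519056), np.float64(215.55767826183762))
[{'location': [325.6, 138.1], 'score': 0.87}, {'location': [250.5, 187.5], 'score': 0.63}]
```

View pics/w3.png

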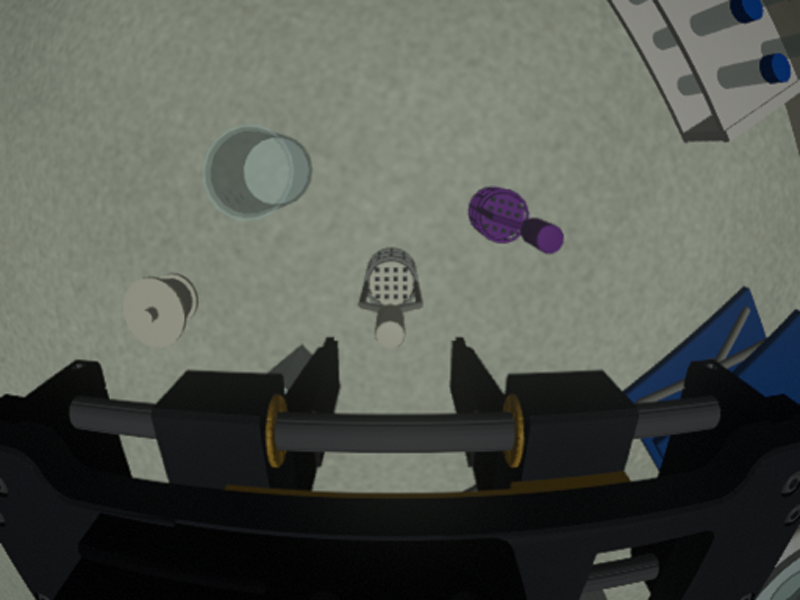

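Aligned: the grip is at (390,334), midway between the fingers, and the bail is level in the image. Descend and grip.

Call:
jog_arm(
  motion=[
    [0, 0, 0, 2, 0, 20, 45],
    [0, 0, 0, 0, 0, 20, 45],
    [0, 0, 0, 0, 0, 15, 45],
    [0, 0, 0, 0, 0, 1, 45],
    [0, 0, 0, 0, 0, 0, 5],
    [0, 0, 0, 0, 0, 0, 5],
    [0, 0, 0, 0, 0, 0, 5],
    [0, 0, 0, 0, 0, 0, 5],
  ],
)

```text
t: 7.5
eef_pos: [588.8, 305.2, 176.5]
tcp_rot: [3.141, -0.0, 1.099]
ft_force: [0.7, -0.4, -1.0]
opening: 0.144
grip_force: 30.0
```

Call:
jog_arm(
  motion=[
    [0, 0, 0, 0, 0, -56, 5],
    [0, 0, -8.25, 0, 0, -56, 5],
    [0, 0, -8.25, 0, 0, -56, 5],
    [0, 0, -8.25, 0, 0, -56, 5],
    [0, 0, -8.25, 0, 0, 0, 5],
  ],
)

```text
t: 8.12
eef_pos: [589.0, 305.4, 405.3]
tcp_rot: [3.134, -0.002, 1.68]
ft_force: [1.0, -0.2, -1.8]
opening: 0.138
grip_force: 30.0
```

Call:
jog_arm(
  motion=[
    [0, 0, 0, -24, -6, 0, 5],
    [0, 0, 0, -48, -14, 0, 5],
    [0, 0, 0, -48, -14, 0, 5],
    [0, 0, 0, -48, -14, 0, 5],
    [0, 0, 0, -48, -14, 0, 5],
    [0, 0, 0, -48, -14, 0, 5],
    [0, 0, 0, -48, -14, 0, 5],
    [0, 0, 0, -29, -5, 0, 5],
    [0, 0, 0, 0, 0, 0, 5],
    [0, 0, 0, 0, 0, 0, 5],
  ],
)

```text
t: 9.38
eef_pos: [529.7, -43.3, 400.2]
tcp_rot: [-3.142, -0.0, 1.675]
ft_force: [0.1, 0.5, -0.5]
opening: 0.141
grip_force: 30.0
```

Run:
```python
from h import *
c=env.read_camera('wrist');np.savez('w4.npz',**c);s=env.state();print(s['eef_pos'],s['tcp_rot'],s['joints'],s['opening'])
y=.105;o=np.array([525,6,0]);R=np.array([[np.cos(y),-np.sin(y),0],[np.sin(y),np.cos(y),0],[0,0,1]])
for n,p in dict(hole=(-84,0,169),tip=(0,-18,196),rest=(0,0,187.5),post=(0,48,187)).items(): print(n,np.round(fproj(c,R@p+o),1))
for t in ['hook_rest','pin_hole','seat','handle','hinge','tongue_hole']:
    for q in env.recognise('wrist',t)[:2]: print(t,round(q['score'],2),np.round(q['location']))
cv2.imwrite('pics/w4.png',cv2.resize(c['color'][:,:,::-1],(800,600),interpolation=cv2.INTER_CUBIC))
```

```text
[529.73837555 -43.06054485 400.21120281] [-3.14154720e+00 -1.14881671e-04  1.67558955e+00] [-2.05455292e-01  2.59306197e-01  1.62938284e+00  1.00557116e-04
  1.25298198e+00 -3.10279945e-01] 0.141257805347069
hole [176.2 133.3]
tip [251.9 152. ]
rest [251.9 133.5]
post [251.8  86.8]
hook_rest 0.82 [273. 123.]
pin_hole 0.72 [274. 120.]
seat 0.59 [176. 127.]
handle 0.76 [305. 189.]
handle 0.27 [261. 311.]
hinge 0.78 [274. 126.]
hinge 0.66 [306. 191.]
```

View pics/w4.png

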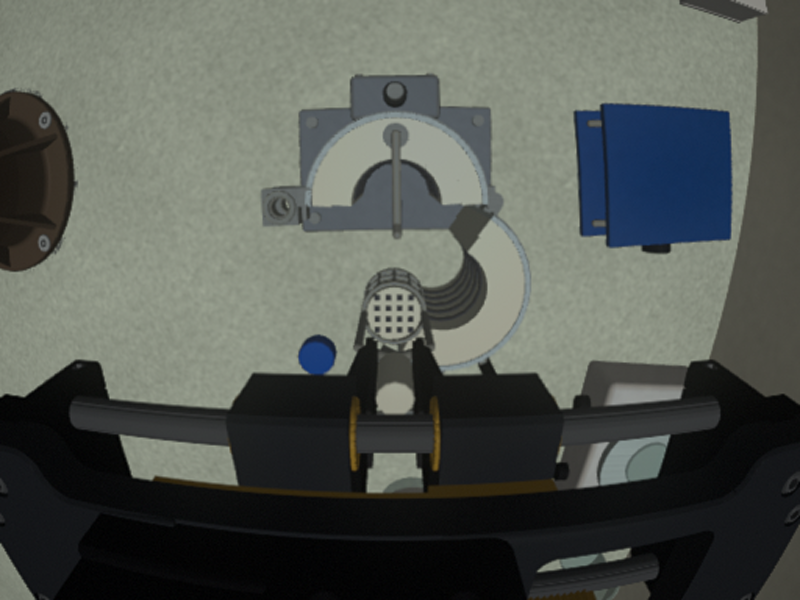

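Run:
```python
from h import *
c=dict(np.load('w4.npz'))
cv2.imwrite('pics/w5.png',cv2.resize(c['color'][75:165,160:280,::-1],(800,600),interpolation=cv2.INTER_CUBIC))
```

```text
(no output)
```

View pics/w5.png

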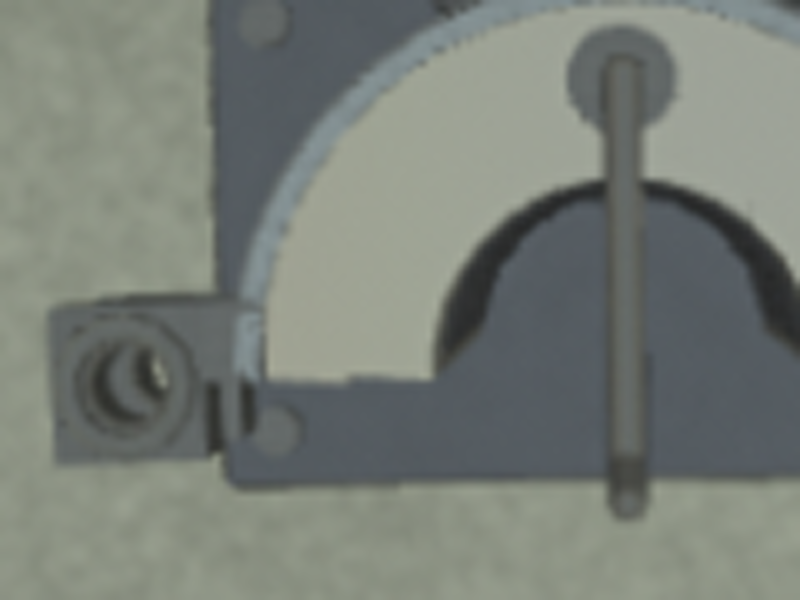

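The washer is at crop (128,385) and the hook tip at (628,500). That puts the bore axis at about (528,7.3), yaw 0.105. I lower the basket in front of the hook, slide it on, then lower it.

Call:
jog_arm(
  motion=[
    [0, 0, 0, 0, 3.5, 20, 5],
    [0, 0, 0, 0, 0, 30, 5],
    [0, 0, 0, 0, 0, 30, 5],
    [0, 0, 0, 0, 0, 20, 5],
    [0, 0, 0, 0, 0, 10, 5],
    [0, 0, 0, 0, 0, 0, 5],
  ],
)

```text
t: 10.48
eef_pos: [533.3, -43.4, 290.1]
tcp_rot: [-3.141, -0.0, 1.675]
ft_force: [0.1, -0.1, -1.2]
opening: 0.143
grip_force: 30.0
```

Call:
jog_arm(
  motion=[
    [0, 0, 0, 8, 0, 0, 5],
    [0, 0, 0, 12, 0, 0, 5],
    [0, 0, 0, 12, 0, 0, 5],
    [0, 0, 0, 12, 0, 0, 5],
    [0, 0, 0, 6, 0, 0, 5],
    [0, 0, 0, 0, 0, 5, 5],
    [0, 0, 0, 0, 0, 5, 5],
    [0, 0, 0, 0, 0, 2, 5],
    [0, 0, 0, 0, 0, 0, 5],
  ],
)

```text
t: 11.6
eef_pos: [528.0, 6.0, 278.0]
tcp_rot: [-3.141, 0.0, 1.675]
ft_force: [0.2, -0.5, -0.7]
opening: 0.143
grip_force: 30.0
```

Call:
jog_arm(
  motion=[
    [0, 0, 0, 0, 0, 2, 5],
    [0, 0, 0, 0, 0, 1, 5],
    [0, 0, 0, 0, 0, 0.5, 5],
    [0, 0, 0, 0, 0, 0, 5],
  ],
)

```text
t: 12.1
eef_pos: [528.2, 6.2, 275.7]
tcp_rot: [3.14, 0.001, 1.675]
ft_force: [-1.7, -0.3, 8.6]
opening: 0.142
grip_force: 30.0
```

Run:
```python
from h import *
c=env.read_camera('wrist');np.savez('w6.npz',**c);print(env.state()['eef_pos'],env.state()['ft_force'])
c2=env.read_camera('scene')
A=cv2.resize(c['color'][60:300,100:400,::-1],(400,320),interpolation=cv2.INTER_CUBIC)
B=cv2.resize(c2['color'][160:260,200:300,::-1],(400,400),interpolation=cv2.INTER_CUBIC)
cv2.imwrite('pics/w6.png',np.hstack([np.vstack([A,A[:80]*0]),B]))
```

```text
[528.18035666   6.18057064 275.64146899] [-2.70564465 -0.57364068  8.47837935]
```

View pics/w6.png

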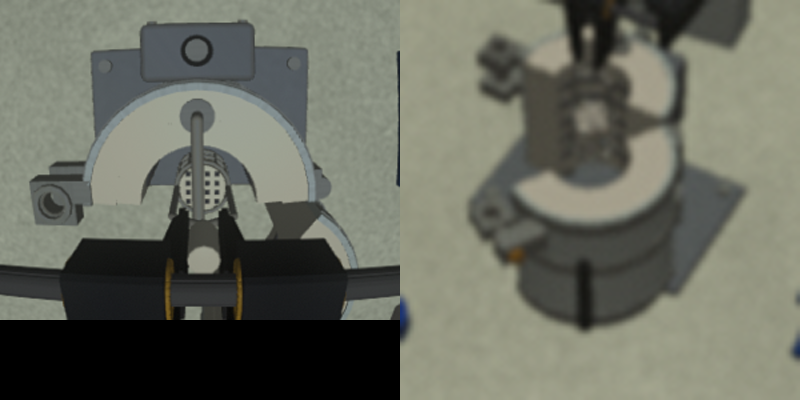

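The hook rod runs through the bail above the honeycomb, and the contact force is 8 N, so the bail is resting on the hook. I ease off, release slowly and rise.

Call:
jog_arm(
  motion=[
    [0, 0, 0, 0, 0, -0.7, 5],
    [0, 0, 0, 0, 0, 0, 13],
    [0, 0, 0, 0, 0, 0, 18],
    [0, 0, 0, 0, 0, 0, 30],
    [0, 0, 0, 0, 0, 0, 40],
    [0, 0, 0, 0, 0, -10, 40],
    [0, 0, 0, 0, 0, -40, 40],
    [0, 0, 0, 0, 0, -40, 40],
    [0, 0, 0, 0, 0, 0, 40],
  ],
)

```text
t: 13.32
eef_pos: [528.5, 6.3, 368.6]
tcp_rot: [3.136, 0.001, 1.675]
ft_force: [0.4, -0.3, -0.8]
opening: 0.419
grip_force: 0.0
```

Run:
```python
from h import *
c=env.read_camera('wrist');np.savez('w7.npz',**c);s=env.state();print(s['eef_pos'],s['tcp_rot'])
cv2.imwrite('pics/w7.png',cv2.resize(c['color'][60:300,100:400,::-1],(750,600),interpolation=cv2.INTER_CUBIC))
```

```text
[528.03001577   6.29847315 366.73413846] [3.13896640e+00 6.76331866e-04 1.67506572e+00]
```

View pics/w7.png

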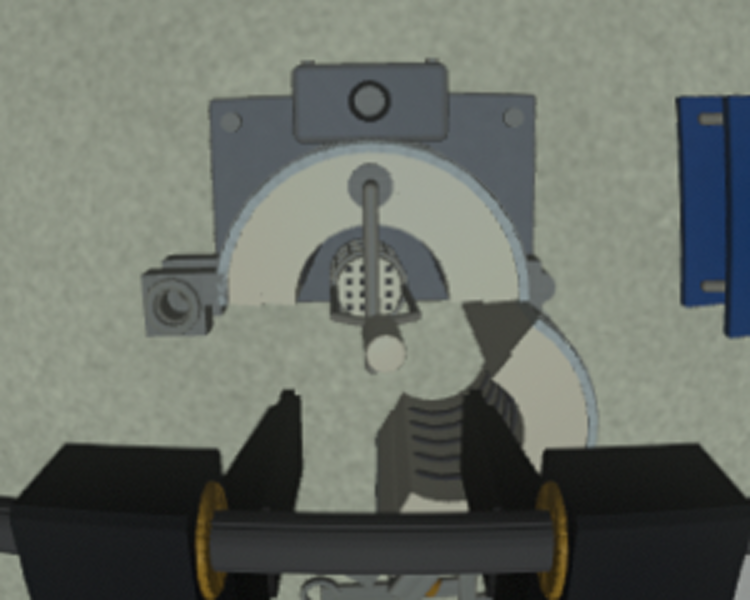

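Call:
jog_arm(
  motion=[
    [0, 0, 0, -45, 24, 0, 40],
    [0, 0, 0, -50, 26, 0, 40],
    [0, 0, 0, -52, 27, 20, 40],
    [0, 0, 0, 0, 0, 46, 40],
    [0, 0, 0, 0, 0, 0, 40],
    [0, 0, 0, 0, 0, 0, 40],
  ],
)

```text
t: 14.12
eef_pos: [620.0, -131.5, 300.5]
tcp_rot: [3.141, 0.0, 1.676]
ft_force: [0.3, -0.2, 0.1]
opening: 0.421
grip_force: 0.0
```

```bash
cat >> h.py <<'E'
def fcloud(c):
    v,u=np.mgrid[0:384,0:512];K=c['camera_matrix'];T=np.linalg.inv(c['world_to_cam'])
    a=(u-K[0,2])/K[0,0];b=(v-K[1,2])/K[1,1];r=np.hypot(a,b)+1e-9;t=np.tan(r)/r;z=c['z_map']
    P=np.stack([a*t*z,-b*t*z,-z],-1)@T[:3,:3].T+T[:3,3];P[z<=0]=np.nan;return P
E
python3 - <<'E'
from h import *
c=dict(np.load('w7.npz'))
print('hole',fish(c,100+176/2.5,60+305/2.5,169),'tip',)
c=env.read_camera('wrist');np.savez('w8.npz',**c);s=env.state();print(s['eef_pos'],s['tcp_rot'])
print([(round(q['score'],2),q['location'],fish(c,*q['location'],143).round()) for q in env.recognise('wrist','handle')[:3]],fproj(c,(620,-131.7,153)))
P=fcloud(c);dark=c['color'].max(-1)<70
m=dark&(P[...,2]>149)&(P[...,2]<158)&(np.hypot(P[...,0]-620,P[...,1]+131)<30)
print(m.sum(),P[m].mean(0) if m.any() else 0, P[m].min(0),P[m].max(0), np.argwhere(m).mean(0))
m=np.abs(P[...,2]-165)<2; print('shell top',m.sum())
m=(np.abs(P[...,2]-169)<1.2)&(np.hypot(P[...,0]-445,P[...,1]+1)<25);print(m.sum(),P[m].mean(0) if m.any() else 0)
E
```

```text
hole [445.70868122  -0.7274805  169.        ] tip
[ 620.15002251 -131.46402534  301.18943118] [3.13974668e+00 9.10280381e-04 1.67572232e+00]
[(0.77, [232.9, 138.6], array([599., -83., 143.]))] (np.float64(251.18004676120418), np.float64(199.3617888794995))
155 [ 621.27048901 -128.44931201  152.19528137] [ 615.97478748 -134.65049103  149.19090751] [ 626.51468089 -123.152252    154.05974214] [195.57419355 253.07096774]
shell top 6794
204 [444.46433225  -2.47688695 168.60548092]
```

Call:
jog_arm(
  motion=[
    [0, 0, -1, 2.4, 1.5, 20, 34],
    [0, 0, 0, 0, 0, 30, 34],
    [0, 0, 0, 0, 0, 30, 34],
    [0, 0, 0, 0, 0, 15, 34],
    [0, 0, 0, 0, 0, 0.5, 34],
    [0, 0, 0, 0, 0, 0, 5],
    [0, 0, 0, 0, 0, 0, 5],
    [0, 0, 0, 0, 0, 0, 5],
  ],
)

```text
t: 15.22
eef_pos: [621.3, -129.4, 204.7]
tcp_rot: [3.141, 0.001, 1.692]
ft_force: [-0.3, 0.6, 4.2]
opening: 0.117
grip_force: 30.0
```

Call:
jog_arm(
  motion=[
    [0, 0, 2, 0, -5, -0.5, 5],
    [0, 0, 4.75, 0.5, -12.3, 0, 5],
    [0, 0, 4.75, 0.5, -12.3, 0, 5],
    [0, 0, 4.75, 0.5, -12.3, 0, 5],
    [0, 0, 0, 0, 0, 0, 5],
  ],
)

```text
t: 15.85
eef_pos: [578.4, -129.3, 204.7]
tcp_rot: [-3.141, 0.001, 1.406]
ft_force: [-0.3, -4.2, -0.2]
opening: 0.119
grip_force: 30.0
```

Call:
jog_arm(
  motion=[
    [0, 0, 4.75, 0.3, -12.3, 0, 5],
    [0, 0, 4.75, 0.3, -12.3, 0, 5],
    [0, 0, 4.75, 0.4, -12.3, 0, 5],
    [0, 0, 4.75, 0.4, -12.3, 0, 5],
    [0, 0, 4.75, 0.4, -12.3, 0, 5],
    [0, 0, 4.75, 0.5, -12.3, 0, 5],
    [0, 0, 4.75, 0.5, -12.3, 0, 5],
    [0, 0, 3, 0.3, -7.8, 0, 5],
    [0, 0, 0, 0, 0, 0, 5],
  ],
)

```text
t: 16.98
eef_pos: [495.6, -87.1, 204.7]
tcp_rot: [-3.14, 0.002, 0.775]
ft_force: [-9.6, -7.7, 4.2]
opening: 0.117
grip_force: 30.0
```

Call:
jog_arm(
  motion=[
    [0, 0, 1.2, -1, -3, 0, 5],
    [0, 0, 1.2, 0, -3, 0, 5],
    [0, 0, 0, 0, 0, 0, 5],
  ],
)

```text
t: 17.35
eef_pos: [491.6, -83.2, 204.6]
tcp_rot: [-3.141, 0.001, 0.733]
ft_force: [-4.5, -3.5, 5.0]
opening: 0.115
grip_force: 30.0
```

Call:
jog_arm(
  motion=[
    [0, 0, 0.8, 0, -2, 0, 5],
    [0, 0, 0, 0, 0, 0, 5],
  ],
)

```text
t: 17.6
eef_pos: [490.3, -81.7, 204.6]
tcp_rot: [-3.141, 0.001, 0.719]
ft_force: [-5.7, -5.1, 6.0]
opening: 0.122
grip_force: 30.0
```

Call:
jog_arm(
  motion=[
    [0, 0, 0.8, 0, -2, 0, 5],
    [0, 0, 0, 0, 0, 0, 5],
  ],
)

```text
t: 17.85
eef_pos: [489.0, -80.2, 204.6]
tcp_rot: [-3.141, 0.001, 0.705]
ft_force: [-5.0, -4.0, 5.8]
opening: 0.119
grip_force: 30.0
```

Call:
jog_arm(
  motion=[
    [0, 0, 0.4, -0.5, -1.5, 0, 5],
    [0, 0, 0, 0, 0, 0, 5],
  ],
)

```text
t: 18.1
eef_pos: [488.3, -79.5, 204.7]
tcp_rot: [3.14, -0.0, 0.698]
ft_force: [-0.1, -4.5, 3.6]
opening: 0.115
grip_force: 30.0
```

Call:
jog_arm(
  motion=[
    [0, 0, 0, -0.3, -1.5, 0, 5],
    [0, 0, 0, 0, -0.5, 0, 5],
    [0, 0, 0, 0, 0, 0, 5],
  ],
)

```text
t: 18.48
eef_pos: [488.1, -79.3, 204.7]
tcp_rot: [3.137, -0.001, 0.699]
ft_force: [5.2, -14.9, -3.4]
opening: 0.118
grip_force: 30.0
```

Call:
jog_arm(
  motion=[
    [0, 0, 0, 0, 0, 0, 20],
    [0, 0, 0, 0, 0, 0, 34],
    [0, 0, 0, 0, 0, 0, 34],
    [0, 0, 0, 0, 0, -20, 34],
    [0, 0, 0, 0, 0, -40, 40],
    [0, 0, 9.4, 0, 0, -40, 50],
    [0, 0, 9.4, 0, 0, -40, 50],
    [0, 0, 9.4, 0, 0, 0, 50],
  ],
)

```text
t: 19.48
eef_pos: [487.1, -77.8, 347.2]
tcp_rot: [3.139, -0.005, 0.202]
ft_force: [0.1, 0.1, 0.0]
opening: 0.519
grip_force: 0.0
```

Run:
```python
from h import *
s=env.state();print(s['eef_pos'],s['tcp_rot'])
c=env.read_camera('wrist');np.savez('w9.npz',**c)
cv2.imwrite('pics/w9.png',cv2.resize(c['color'][:,:,::-1],(800,600),interpolation=cv2.INTER_CUBIC))
P=fcloud(c)
m=(np.abs(P[...,2]-169)<1.5)&(np.hypot(P[...,0]-445,P[...,1]+1)<20);print(m.sum(),P[m].mean(0),P[m].min(0),P[m].max(0))
m=(np.abs(P[...,2]-215)<12)&(np.hypot(P[...,0]-528,P[...,1]-6)<20);print('basket grip',m.sum(),P[m].mean(0))
```

```text
[487.11787693 -77.80944939 347.19519333] [ 3.13931316 -0.004522    0.2019444 ]
225 [443.27465965  -1.68326527 168.43087001] [430.82113208 -13.9039547  167.52409419] [454.95709635  10.23602475 170.44146208]
basket grip 242 [531.74385259   3.45173709 219.8583985 ]
```

View pics/w9.png

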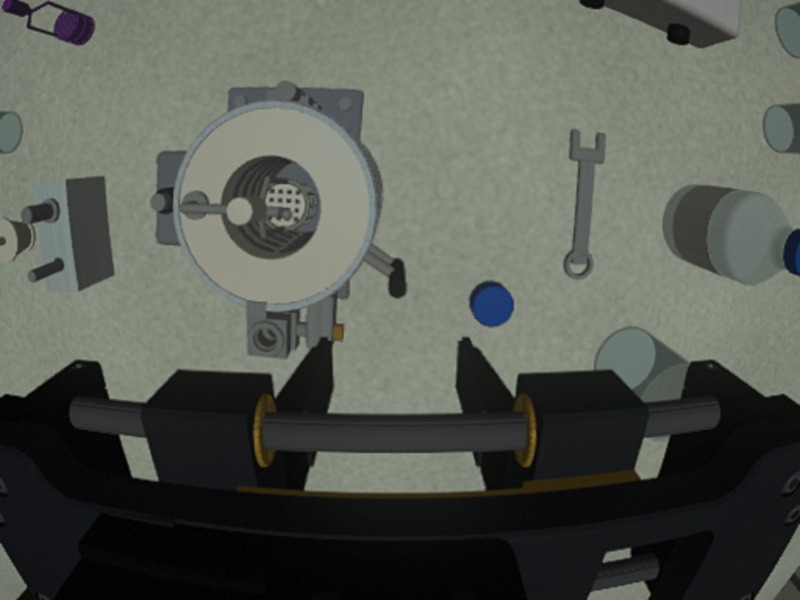

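The furnace is shut around the hanging basket. The washer is at (268,336), handle at (398,275), basket grip at (240,210). Now for the pin.

Call:
jog_arm(
  motion=[
    [0, 0, 0, 7, -30, 0, 50],
    [0, 0, 0, 7, -43, 0, 50],
    [0, 0, 0, 7, -43, 0, 50],
    [0, 0, 0, 7, -43, 0, 50],
    [0, 0, 0, 7, -43, 0, 50],
    [0, 0, 0, 7, -43, 0, 50],
    [0, 0, 0, 7, -43, 20, 50],
    [0, 0, 0, 8, -40, 40, 50],
    [0, 0, 0, 0, 0, 30, 50],
    [0, 0, 0, 0, 0, 0, 50],
  ],
)

```text
t: 20.78
eef_pos: [474.1, 254.9, 252.3]
tcp_rot: [3.141, 0.005, 0.21]
ft_force: [0.1, -0.2, 0.4]
opening: 0.526
grip_force: 0.0
```

Run:
```python
from h import *
c=env.read_camera('wrist');np.savez('w10.npz',**c);s=env.state();print(s['eef_pos'],s['tcp_rot'])
P=fcloud(c);near=np.hypot(P[...,0]-477,P[...,1]-254)<25
for lo,hi in((106,112),(73,77)):
    m=near&(P[...,2]>lo)&(P[...,2]<hi);print(lo,m.sum(),P[m].mean(0),P[m].min(0),P[m].max(0))
m=(np.abs(P[...,2]-70)<2)&(np.hypot(P[...,0]-450,P[...,1]-250)<75)
r=cv2.minAreaRect(P[m][:,:2].astype(np.float32));print('block',m.sum(),r)
m=(np.abs(P[...,2]-115)<3)&(np.hypot(P[...,0]-424,P[...,1]-244)<15);print('drift',m.sum(),P[m].mean(0) if m.any() else 0)
print([(round(q['score'],2),q['location'],fish(c,*q['location'],97).round()) for q in env.recognise('wrist','pin_grip')[:3]])
```

```text
[474.79245048 254.74902727 253.98510095] [3.14120283e+00 2.12139917e-03 2.08939099e-01]
106 270 [479.95830208 259.94318341 108.4845521 ] [472.01506531 252.47736128 106.03205326] [487.49662695 267.5715202  110.43256703]
73 195 [484.30828115 260.87266894  74.48739318] [471.18152491 248.23983683  73.05807902] [491.67665233 271.88768242  76.31080831]
block 3832 ((453.01043701171875, 254.27389526367188), (111.10326385498047, 45.366981506347656), 12.367324829101562)
drift 132 [426.46345034 246.81788534 114.14560197]
[(0.67, [248.2, 183.9], array([484., 261.,  97.]))]
```

Call:
jog_arm(
  motion=[
    [0, 0, 0, 6.3, -4, 10, 45],
    [0, 0, 0, 0, 0, 30, 45],
    [0, 0, 0, 0, 0, 30, 45],
    [0, 0, 0, 0, 0, 18, 45],
    [0, 0, 0, 0, 0, 8, 45],
    [0, 0, 0, 0, 0, 0, 45],
    [0, 0, 0, 0, 0, 0, 5],
    [0, 0, 0, 0, 0, 0, 5],
    [0, 0, 0, 0, 0, 0, 5],
    [0, 0, 0, 0, 0, 0, 5],
  ],
)

```text
t: 22.12
eef_pos: [480.4, 260.0, 158.6]
tcp_rot: [-3.142, -0.0, 0.207]
ft_force: [-0.9, -0.3, 2.5]
opening: 0.161
grip_force: 30.0
```

Call:
jog_arm(
  motion=[
    [0, 0, 0, 0, 0, -20, 5],
    [0, 0, 0, 0, 0, -40, 5],
    [0, 0, 0, 0, 0, -45, 5],
    [0, 0, 2, 0, 0, -45, 5],
    [0, 0, 2, 0, 0, -37, 5],
    [0, 0, 1.9, 0, 0, 0, 5],
  ],
)

```text
t: 22.88
eef_pos: [480.7, 260.1, 347.8]
tcp_rot: [-3.14, -0.005, 0.103]
ft_force: [0.8, -1.0, -1.5]
opening: 0.162
grip_force: 30.0
```

Call:
jog_arm(
  motion=[
    [0, 0, 0, -6, 26, 0, 5],
    [0, 0, 0, -10, 40, 0, 5],
    [0, 0, 0, -10, 40, 0, 5],
    [0, 0, 0, -10, 40, 0, 5],
    [0, 0, 0, -10, 40, 0, 5],
    [0, 0, 0, -10, 40, 0, 5],
    [0, 0, 0, -8, 30, 0, 5],
    [0, 0, 0, 0, 0, 0, 5],
    [0, 0, 0, 0, 0, 0, 5],
  ],
)

```text
t: 24.0
eef_pos: [443.2, -1.0, 344.7]
tcp_rot: [-3.141, 0.001, 0.104]
ft_force: [0.0, 0.1, -1.1]
opening: 0.161
grip_force: 30.0
```

Run:
```python
from h import *
c=env.read_camera('wrist');np.savez('w11.npz',**c);s=env.state();print(s['eef_pos'],s['tcp_rot'],s['opening'])
P=fcloud(c);near=np.hypot(P[...,0]-443.5,P[...,1]+1.5)<17
e=s['eef_pos']
m=near&(np.abs(P[...,2]-168.8)<1.5);print('seat',m.sum(),P[m].mean(0) if m.any() else 0)
for a,b in((-54,-49),(-85,-55),(-90,-83),(-135,-90)):
    m=(P[...,2]-e[2]>a)&(P[...,2]-e[2]<b)&(np.hypot(P[...,0]-e[0],P[...,1]-e[1])<13);print('pin',a,m.sum(),(P[m].mean(0)-e).round(1) if m.any() else 0,(P[m].min(0)-e).round(1),(P[m].max(0)-e).round(1)) if m.any() else None
print(fproj(c,(443.5,-1.5,169)),fproj(c,e-[0,0,156]))
```

```text
[443.29786144  -0.74275046 344.87190455] [-3.14127592e+00  8.95642489e-04  1.04505123e-01] 0.1613694291728743
seat 227 [444.94011148  -2.1778032  168.38787216]
pin -54 590 [  0.8   0.2 -50.6] [ -6.7  -7.8 -54. ] [ 10.9   8.7 -49. ]
pin -85 717 [  5.5   0.6 -72. ] [-10.1  -8.4 -85. ] [ 11.    8.7 -55. ]
pin -90 267 [  7.5   0.6 -85. ] [  0.1  -7.7 -89.6] [ 11.    8.7 -83. ]
pin -135 176 [   3.4    0.3 -120.6] [  -1.5   -6.1 -134.9] [   5.     5.7 -106.6]
(np.float64(253.19464810352196), np.float64(190.07337091828845)) (np.float64(252.3637122414547), np.float64(196.53779425832326))
```

Run:
```python
from h import *
from scipy.optimize import minimize
for n in('w4','w7','w8','w9','w11'):
    c=dict(np.load(n+'.npz'));P=fcloud(c)
    m=(np.abs(P[...,2]-168.8)<1.7)&(np.hypot(P[...,0]-443.5,P[...,1]+1.5)<18);Q=P[m][:,:2]
    if len(Q)<30: print(n,len(Q));continue
    def f(x):
        r=np.hypot(*(Q-x).T);return np.sum(np.maximum(r-12.5,0)**2+np.maximum(8-r,0)**2)
    b=min((minimize(f,[443.5+i,-1.5+j],method='Nelder-Mead') for i in(-3,0,3) for j in(-3,0,3)),key=lambda r:r.fun)
    T=np.linalg.inv(c['world_to_cam'])[:3,3]
    print(n,len(Q),b.x.round(2),round(b.fun,2),P[m][:,2].mean().round(1),'cam',T.round(0))
```

```text
w4 199 [443.49  -2.03] 0.22 168.6 cam [522.  33. 492.]
w7 210 [443.75  -1.81] 0.59 168.5 cam [521.  83. 461.]
w8 261 [443.62  -2.18] 1.37 168.4 cam [613. -55. 393.]
w9 239 [443.36  -2.27] 1.25 168.4 cam [563. -62. 440.]
w11 241 [443.39  -2.08] 0.06 168.3 cam [521.   7. 437.]
```

Call:
jog_arm(
  motion=[
    [0, 0, 0, 0, 1.3, 5, 5],
    [0, 0, 0, 0, 0, 8, 5],
    [0, 0, 0, 0, 0, 8, 5],
    [0, 0, 0, 0, 0, 5, 5],
    [0, 0, 0, 0, 0, 4, 5],
    [0, 0, 0, 0, 0, 0, 5],
  ],
)

```text
t: 24.8
eef_pos: [443.5, -2.6, 315.2]
tcp_rot: [-3.142, 0.0, 0.104]
ft_force: [0.2, 0.3, -1.2]
opening: 0.159
grip_force: 30.0
```

Call:
jog_arm(
  motion=[
    [0, 0, 0, 0, 0, 3, 5],
    [0, 0, 0, 0, 0, 3, 5],
    [0, 0, 0, 0, 0, 3, 5],
    [0, 0, 0, 0, 0, 2, 5],
    [0, 0, 0, 0, 0, 0, 5],
  ],
)

```text
t: 25.42
eef_pos: [443.4, -2.6, 304.3]
tcp_rot: [3.142, 0.0, 0.104]
ft_force: [0.6, -0.4, -0.9]
opening: 0.158
grip_force: 30.0
```

Call:
jog_arm(
  motion=[
    [0, 0, 0, 0, 0, 2, 5],
    [0, 0, 0, 0, 0, 2, 5],
    [0, 0, 0, 0, 0, 2, 5],
    [0, 0, 0, 0, 0, 0, 5],
  ],
)

```text
t: 25.92
eef_pos: [443.5, -2.6, 298.3]
tcp_rot: [-3.142, 0.0, 0.104]
ft_force: [0.7, 1.0, -1.5]
opening: 0.161
grip_force: 30.0
```

Call:
jog_arm(
  motion=[
    [0, 0, 0, 0, 0, 2, 5],
    [0, 0, 0, 0, 0, 2, 5],
    [0, 0, 0, 0, 0, 2, 5],
    [0, 0, 0, 0, 0, 2, 5],
    [0, 0, 0, 0, 0, 0, 5],
  ],
)

```text
t: 26.55
eef_pos: [443.6, -2.7, 290.3]
tcp_rot: [3.141, -0.0, 0.104]
ft_force: [1.7, -1.0, -0.1]
opening: 0.163
grip_force: 30.0
```

Call:
jog_arm(
  motion=[
    [0, 0, 0, 0, 0, 2, 5],
    [0, 0, 0, 0, 0, 2, 5],
    [0, 0, 0, 0, 0, 2, 5],
    [0, 0, 0, 0, 0, 0, 5],
  ],
)

```text
t: 27.05
eef_pos: [443.5, -2.6, 284.2]
tcp_rot: [3.141, -0.0, 0.104]
ft_force: [3.4, -2.7, 0.2]
opening: 0.16
grip_force: 30.0
```

Call:
jog_arm(
  motion=[
    [0, 0, 0, 0, 0, 2.5, 5],
    [0, 0, 0, 0, 0, 2.5, 5],
    [0, 0, 0, 0, 0, 2.5, 5],
    [0, 0, 0, 0, 0, 2.5, 5],
    [0, 0, 0, 0, 0, 0, 5],
  ],
)

```text
t: 27.68
eef_pos: [443.5, -2.6, 274.1]
tcp_rot: [3.142, 0.0, 0.104]
ft_force: [3.4, -0.9, -0.8]
opening: 0.162
grip_force: 30.0
```

Call:
jog_arm(
  motion=[
    [0, 0, 0, 0, 0, 2.5, 5],
    [0, 0, 0, 0, 0, 2.5, 5],
    [0, 0, 0, 0, 0, 2.5, 5],
    [0, 0, 0, 0, 0, 2.5, 5],
    [0, 0, 0, 0, 0, 0, 5],
  ],
)

```text
t: 28.3
eef_pos: [443.4, -2.6, 264.1]
tcp_rot: [3.142, 0.0, 0.104]
ft_force: [4.0, -2.6, -1.5]
opening: 0.162
grip_force: 30.0
```

Call:
jog_arm(
  motion=[
    [0, 0, 0, 0, 0, 2.5, 5],
    [0, 0, 0, 0, 0, 2, 5],
    [0, 0, 0, 0, 0, 1.5, 5],
    [0, 0, 0, 0, 0, 0, 5],
  ],
)

```text
t: 28.8
eef_pos: [443.5, -2.6, 258.2]
tcp_rot: [3.142, 0.0, 0.104]
ft_force: [4.7, -2.9, 0.2]
opening: 0.164
grip_force: 30.0
```

Call:
jog_arm(
  motion=[
    [0, 0, 0, 0, 0, 0.7, 5],
    [0, 0, 0, 0, 0, 0.5, 5],
    [0, 0, 0, 0, 0, 0, 5],
  ],
)

```text
t: 29.18
eef_pos: [443.6, -2.6, 257.6]
tcp_rot: [3.141, -0.001, 0.104]
ft_force: [3.3, -1.6, 9.5]
opening: 0.168
grip_force: 30.0
```

Call:
jog_arm(
  motion=[
    [0, 0, 0, 0, 0, 0.7, 5],
    [0, 0, 0, 0, 0, 0.5, 5],
    [0, 0, 0, 0, 0, 0, 5],
    [0, 0, 0, 0, 0, 0, 5],
  ],
)

```text
t: 29.68
eef_pos: [443.6, -2.6, 257.5]
tcp_rot: [3.141, -0.002, 0.104]
ft_force: [-2.1, -2.4, 25.4]
opening: 0.161
grip_force: 30.0
```

Run:
```python
from h import *
def cl(c):
    v,u=np.mgrid[0:384,0:512];K=c['camera_matrix'];T=np.linalg.inv(c['world_to_cam']);z=c['z_map']
    return np.stack([(u-K[0,2])/K[0,0]*z,-(v-K[1,2])/K[1,1]*z,-z],-1)@T[:3,:3].T+T[:3,3]
for n in('wrist','scene','top'):
    c=env.read_camera(n);P=fcloud(c) if n=='wrist' else cl(c);d=c['color'].max(-1)<75
    m=d&(np.abs(P[...,2]-150)<6)&(np.hypot(P[...,0]-489,P[...,1]+80)<25)
    b=(np.abs(P[...,2]-218)<12)&(np.hypot(P[...,0]-528,P[...,1]-6)<20)
    col=(np.abs(P[...,2]-174)<4)&(np.hypot(P[...,0]-443.5,P[...,1]+2)<16)
    for k,q in(('handle',m),('grip',b),('collar',col)): print(n,k,q.sum(),P[q].mean(0).round(1) if q.any() else '')
s=env.state();print(s['ft_force'],s['eef_pos'],s['grip_force'],s['t'])
```

```text
wrist handle 257 [489.3 -77.9 151.3]
wrist grip 943 [530.    6.3 226.2]
wrist collar 290 [451.   -1.8 173.6]
scene handle 11 [491.3 -84.1 151.4]
scene grip 28 [531.5   1.7 221.1]
scene collar 16 [446.8  -8.9 172.5]
top handle 0 
top grip 0 
top collar 0 
[-1.23808259 -1.99417683 26.09318426] [443.6216832   -2.61270164 257.50926496] 30.010502636432648 29.825
```

Call:
jog_arm(
  motion=[
    [0, 0, 0, 0, 0, 0.5, 5],
    [0, 0, 0, 0, 0, 0, 5],
    [0, 0, 0, 0, 0, 0, 5],
    [0, 0, 0, 0, 0, 0, 5],
  ],
)

```text
t: 30.32
eef_pos: [443.6, -2.6, 257.5]
tcp_rot: [3.141, -0.002, 0.104]
ft_force: [-3.8, -1.7, 33.2]
opening: 0.163
grip_force: 30.0
```

```bash
python3 -c "
from cell import env
s=env.state();print(s['ft_force'],s['eef_pos'],s['grip_force']);print(env.job_done())"
```

```text
[-3.81650154 -1.69999405 33.18513239] [443.62011769  -2.59208401 257.45264578] 30.00995546579361
the job is handed in; nothing more can be done
None
```

The job is handed in at about 30 s: the basket hangs on the hook, the furnace is shut, and the pin's collar sits on the washer with the arm still gripping it and pressing down at about 33 N.

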